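Wind the camera slider to its lock plate and pin it

ROBOT

A 6-joint arm with a two-finger parallel gripper is mounted at the origin on the work surface. World frame = base frame: x ahead of the robot, y to its left, z up, the work surface at z = 0. Lengths are in m, angles in rad, forces in N, time in s.
With the tool pointing down it reaches from about 0.375 to 0.975 m from the base axis. Payload 3.8 kg.
Tool frame: the origin (TCP) lies on the mounting face of the last link; the fingertips stand 173 mm ahead of it and the grasp point (between the pads) lies 155 mm ahead of it; z points along the fingers, y is the line along which they close (so a half turn about z gives the same grasp; the last joint's range is limited). The gripper opens to 85 mm and grips with 20 to 120 N. Pads are 22 mm wide; open, the fingers measure 114 mm over their backs; the gripper's body (76 mm by 85 mm) begins 54 mm behind the grasp point. The pads swing forward as they close: fully open they stand 13 mm farther back than shut.
Start: joints at [-0.037, 0.264, 1.604, -0, 1.274, -0.037], TCP at [0.675, -0, 0.405] pointing down, gripper open.
Joint ranges: [-2.63, 2.63], [-0.94, 2.18], [0.31, 2.57], [-1.31, 4.45], [0, 2.66], [-2.55, 2.55]. Speed limits (rad/s): [2.57, 2.57, 3.14, 3.14, 3.14, 3.14].

INTERFACE

Orientations are given as a unit quaternion [w, x, y, z].
In Python, from workcell import env gives the robot as it stands.
- The arm moves only by the shell command python3 -m inch 'ROWS' [OPENING] [FORCE]. ROWS is JSON, a list of rows, each an object with "dp": the shift along the tool's x, y, z scaled (see below), a list of three; "spin": the turn about the tool's z scaled (see below). In form: [{"dp": [dx, dy, dz], "spin": spin}, ...]. A call has 1 to 5 rows; each row is the pose to reach, as a shift and turn from the pose commanded when the call began, along the tool's axes at that moment; what a row does not reach only later rows make up. The controller multiplies each number of a shift by 200 mm and each number of a turn by pi/2 rad. A row lasts 1/8 s, in which the tool goes at most 62.5 mm and 10.7 degrees, less where a joint would pass 70% of its speed; a pose out of reach is approached as far as the arm can. A call with a number of a shift or a turn outside -1 to 1 is refused whole. A call with a gripper value outside its range is refused whole. OPENING is the gripper's target within -1 to 1 (fully open at 1, half-way at 0, shut at -1), set as the call begins (- or left out, the last holds). The fingers move at their own pace and stop on an object; FORCE is the grip in N (left out, the last holds). Time passes only in rows, so rows that repeat a pose let the fingers close. It gives the time, the measured TCP pose, the force, the opening and the grip force at its end, in the units of the state.
- env.read_state(): the state, without advancing time (a new reading comes with each control period).
- env.camera(name): name is "scene" or "side" or "wrist"; returns a dict with "img" (480x640x3 uint8, red, green, blue), "depth" (480x640 float32, m along the optical axis (not along the pixel's ray), 0 where there is no reading), "fovy" (degrees; the focal length in pixels is half the picture's height over the tangent of half this angle, whatever the lens; pixels are square), "cx", "cy" (the principal point, pixels), "world_from_camera" (4x4, takes a point from camera to world coordinates). Camera axes: x right, y up, looking along -z (the intrinsics and any distortion apply to the point x, -y, -z); pixel columns grow to the right and rows downward; lengths in m; the calibration is good to about 2 mm. A picture is of the moment at which its call begins.
- env.close_job(): hands the job in; it is judged then, once.
Trained networks look in the newest picture that a camera, given by its name, has taken for a name from the list of things; names that differ only in an ending like _2 or _b are one class to them, and where a whole thing is asked for, a point or a joint stands for the part that bears it (a point fixed in the world has none). Each returns a list of dicts, best first, with "confidence" (0 to 1); they miss things now and then, are a little off and sometimes report something else, mostly with a low value. They report only what shows in the picture. A call takes as long as a camera call. They do not tell look-alikes from the thing itself.
- env.regions_of(label, camera): "pixels" (480x640 bool, what is visible of it) and "rect" ([left, top, right, bottom] in pixels, round what is visible of it).
- env.landmark_of(label, camera): "position" ([column, row] in pixels: a listed point, or the origin of a listed thing).
The state is a dict: "time_s": time; "joint_positions": joint angles; "joint_vel": joint speeds; "effort": joint torques, N m; "eef_pos": TCP position; "tool_rot": TCP orientation; "force": force on the tool from outside, world axes, zero at the start; "ft_torque": the same for the moment, N m; "finger_gap": finger opening in m; "finger_force": force on a finger pad.
Only numpy, scipy, OpenCV 4.12 (cv2) and the standard library are available. Lean on these libraries where they do the work, as an engineer would, in place of code of your own. Each camera call takes 0.05 s, during which the arm holds its last target. There are 200 camera calls.

TASK

On the camera slider, fold the crank's handle up until it stands upright, and only then wind the crank clockwise until the hole in the carriage's tongue is over the hole in the fixed lock plate. Then take the flanged steel lock pin from the tool block and push it down through both holes until its flange rests on the tongue, and let go of it. Do not bump the camera, and leave the other things on the table and in the block where they are.

Things in the scene. Friction and masses are not known exactly. Their poses are not given: they have to be found in the camera images.
- hub (a point): point on the crank's upright turning axis, 136 mm above the table, level with the fold hinge, over the steel gear box at one end of the camera rail. Its frame turns with the crank: x points from the axis along the crank arm to the fold hinge, 65 mm out; z is up. The arm is a flat bar 14 mm wide, 8 mm thick, its top 11 mm below this point
- handle (a point): middle of the crank's round black handle sleeve (18 mm diameter, 48 mm long, spins freely about its own axis), 34 mm from the fold hinge, which is at the arm's outer end. Folded, it lies along the arm, 2 mm above it, from the hinge back over the turning axis; unfolded it stands upright, top 194 mm above the table. The frame's -x axis points from hinge to free end
- fold (a joint): fold angle of the handle: 0 lying on the arm, 1.57 rad upright (end stop). It swings up about a level axis across the arm; friction (0.09 N m, 1.6 to 2.6 N at the sleeve) holds it where it is left. Two hinge ears, 24 mm apart over all, stand on the arm 57 to 73 mm from the turning axis
- crank (a joint): angle of the crank, rad; grows as it is turned clockwise seen from above. End stops at 0 and 13. Friction 0.12 N m (2 N at the handle); stays where it is left. One radian clockwise moves the carriage 6.4 mm along the rail, away from the crank, towards the lock plate; the holes meet 4 to 10 rad after the start, at 12 rad, 1 rad before the end stop
- carriage_hole (a point): centre of the upper mouth of the 15 mm through hole in the carriage's tongue: a plate 32 mm wide (along the rail), 10 mm thick, top 62 mm above the table, sticking out of the dark steel carriage towards the robot. The hole is 95 mm from the rail's middle line, 25 mm from the tongue's end. The frame's y axis runs along the rail, away from the crank
- index_hole (a point): centre of the upper mouth, 46 mm above the table, of the 15 mm through hole in the fixed aluminium lock plate (50 mm wide, 10 mm thick) that sticks out from the rail; the tongue passes over it with a gap of 6 mm. Frame: that of the rail, y along the rail away from the crank, z up
- slider: the slider's fixed part; origin on the table under the rail's middle line, y along the rail away from the crank. Rail 40 mm wide, top 50 mm high, from y = -200 to 165 mm; gear box 70 x 70 mm, 97 mm high, centred under the crank axis at y = -160 mm
- camera: black six-sided camera riding on the carriage, 60 mm across, 88 mm long, top 148 mm above the table, its lens face towards the robot, 69 mm behind the tongue's hole; origin on its axis
- pin_head (a point): centre of the steel lock pin's grip: round, 16 mm diameter, 30 mm high. Below it: a round flange (26 mm across, 4 mm thick) and a shank (10 mm diameter, 45 mm long, tapered tip). This point is 19 mm above the flange's underside, 64 mm above the tip. The pin starts upright in one of the tool block's holes, flange on the block; z points up along the pin
- pin_flange (a point): centre of the underside of the lock pin's flange
- pin_tip (a point): lower end of the lock pin's shank
- rack: grey tool block, fixed: 190 x 50 mm, 50 mm high, with three holes 60 mm apart along its x axis, 47 mm deep, in which the lock pin and two other things stand in any order; left or right of the rail (a flat black parts tray, 35 mm high, is on the other side). Origin: centre of underside
- battery: black battery pack, 36 x 50 x 22 mm high, loose between the gear box and the tongue; origin centre of underside
- bottle: small clear cleaner bottle with black cap, 36 mm diameter, 105 mm high, in front of the lock plate; origin centre of underside
- phone: black phone lying flat, 70 x 140 x 10 mm; origin centre of underside
- tripod: black mini tripod standing behind the rail, 135 mm high, feet within a 62 mm radius; origin on the table under its middle
- spanner: steel spanner lying behind the gear box, 140 mm long
- tape: black tape roll, 90 mm across, 22 mm high
- lens: black lens barrel, 64 mm across, 60 mm high
- thumbscrew: steel thumbscrew standing in the tool block: shank 10 mm, flat round head 32 mm across and 12 mm high, top 12 mm above the block; origin at the shank's lower end
- driver: bit driver standing in the tool block: shank 10 mm, round black handle 24 mm across, top 55 mm above the block; origin at the lower end
- pin: the whole lock pin; origin at its tip
There are look-alikes about, which are no part of the job. What is shaped like the pin but turquoise or yellow is not meant.

How it is judged:
By the outcome, as a careful person would: the job done as asked, in the order asked, and still so for the second after the job is handed in, with the robot touching nothing.
It also fails if it takes over 72 s, if anything falls off the work surface, if the arm or the gripper's body presses on something with over 40 N, if the wrist force passes 120 N, or if a joint passes its speed limit or range.

## Working session

There is one attempt and no reset: what is moved stays moved. The work goes in short steps, Python scripts to look and compute and a shell command to move; the robot and the scene stay as the last step left them, time stands still between calls to the robot, and variables do not carry over. Pictures are saved under pics/ and viewed, at most 10 in all, crops included, and the job is handed in when it is done.

```bash
ls; mkdir -p pics; cat > h.py <<'E'
import numpy as np, cv2
from workcell import env
def cam(n):
    c=env.camera(n); c['f']=240/np.tan(np.radians(c['fovy'])/2); return c
def ray(c,p):
    T=np.array(c['world_from_camera']); d=np.array([(p[0]-c['cx'])/c['f'],-(p[1]-c['cy'])/c['f'],-1.])
    return T[:3,3],T[:3,:3]@d
def deproj(c,p,z=None):
    o,d=ray(c,p)
    if z is not None: return o+d*(z-o[2])/d[2]
    u,v=int(round(p[0])),int(round(p[1])); w=c['depth'][max(v-1,0):v+2,max(u-1,0):u+2]; w=w[w>0]
    return o+d*(np.median(w) if len(w) else np.nan)
def tri(a,pa,b,pb):
    A=0;B=0
    for c,p in((a,pa),(b,pb)):
        o,d=ray(c,p); d=d/np.linalg.norm(d); P=np.eye(3)-np.outer(d,d); A=A+P;B=B+P@o
    return np.linalg.solve(A,B)
E
cat > look.py <<'E'
from h import *
C={}
for n in('scene','side','wrist'):
    c=C[n]=cam(n); print(n,{k:v for k,v in c.items() if k not in('img','depth','world_from_camera')},np.round(c['world_from_camera'],3).tolist())
    cv2.imwrite(f'pics/{n}0.png',c['img'][:,:,::-1])
np.set_printoptions(precision=3,suppress=True)
for l in 'hub handle carriage_hole index_hole slider camera pin_head pin_flange rack battery bottle phone tripod thumbscrew driver tape lens'.split():
    for n in C:
        for r in env.landmark_of(l,n)[:4]:
            if r['confidence']>.25: print(l,n,np.round(r['position'],1),round(r['confidence'],2),deproj(C[n],r['position']))
E
python3 look.py
```

```text
pics
scene {'fovy': 55.361165358109616, 'cx': 322.1457689649816, 'cy': 242.4636407683281, 'f': np.float64(457.5092953776932)} [[-0.66, -0.514, 0.549, 1.048], [0.752, -0.436, 0.495, 0.516], [-0.015, 0.739, 0.674, 0.735], [0.0, 0.0, 0.0, 1.0]]
side {'fovy': 54.87009764506862, 'cx': 316.4891248508114, 'cy': 244.12861075980553, 'f': np.float64(462.31453629392644)} [[0.769, 0.387, -0.509, -0.05], [-0.639, 0.472, -0.607, -0.651], [0.005, 0.792, 0.61, 0.787], [0.0, 0.0, 0.0, 1.0]]
wrist {'fovy': 69.09848100742724, 'cx': 315.2072941191611, 'cy': 238.8649297093189, 'f': np.float64(348.5600524570058)} [[1.0, -0.0, 0.002, 0.675], [-0.0, 0.945, 0.327, 0.084], [-0.002, -0.327, 0.945, 0.373], [0.0, 0.0, 0.0, 1.0]]
hub scene [248.7 193.9] 0.5 [ 0.434 -0.301  0.003]
hub side [256.2 212.1] 0.66 [0.533 0.318 0.042]
hub side [382.  269.4] 0.65 [ 0.666 -0.062  0.004]
hub side [217.8 231.4] 0.29 [0.408 0.324 0.027]
hub wrist [293.5 317.3] 0.44 [ 0.648 -0.143  0.007]
handle side [388.6 275.4] 0.71 [ 0.529 -0.194  0.15 ]
handle side [291.6 250.4] 0.7 [0.492 0.095 0.058]
handle side [236.3 220.9] 0.27 [0.46
[... 2624 characters left out ...]
347.2] 0.79 [0.565 0.349 0.05 ]
thumbscrew side [254.8 213.6] 0.41 [0.529 0.319 0.038]
driver scene [453.  335.5] 0.72 [0.526 0.358 0.051]
driver scene [309.8 256.1] 0.27 [0.606 0.085 0.138]
driver side [237.4 222.4] 0.7 [0.469 0.319 0.034]
driver side [398.1 291.3] 0.59 [ 0.523 -0.228  0.134]
tape scene [153.1 245.7] 0.61 [ 0.73  -0.297  0.024]
tape scene [453.5 331.8] 0.51 [0.518 0.354 0.051]
tape scene [253.8 323.1] 0.38 [0.719 0.031 0.002]
tape side [478.5 321.8] 0.91 [ 0.707 -0.328 -0.   ]
tape side [381.1 274.5] 0.54 [ 0.543 -0.162  0.123]
tape wrist [338.9 435.5] 0.88 [0.68  0.011 0.308]
lens scene [355.2 385.4] 0.66 [0.723 0.289 0.06 ]
lens side [307.  209.2] 0.95 [0.674 0.258 0.024]
```

View pics/scene0.png

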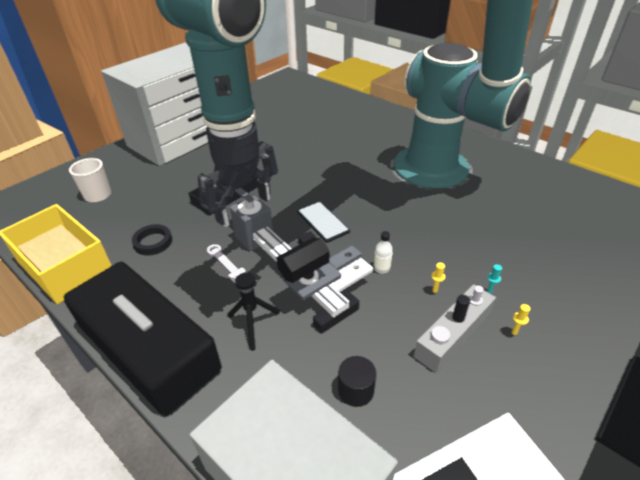

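View pics/side0.png

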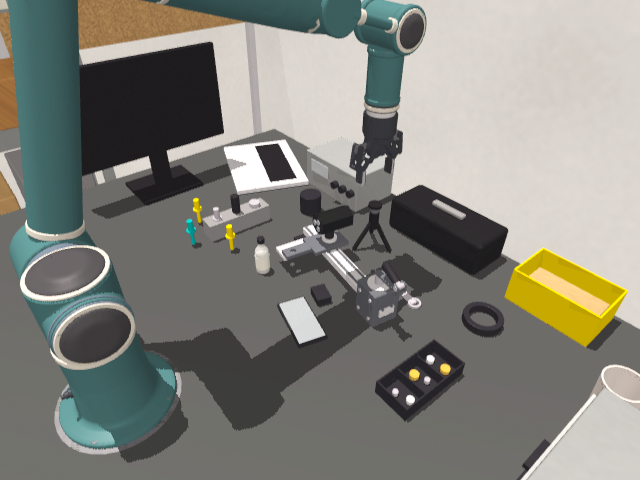

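The scene view shows the gear box near (250,220), the camera at (305,258), the lock plate and tongue at (335,275), and the tool block at (455,325). Four things could be the pin:
- **Yellow:** (440,271) and (523,312).
- **Turquoise:** (493,272).
- **Steel:** (477,295), standing in the block. This fits the description.

I'll confirm the steel one in a crop and look at the crank.

```bash
python3 - <<'E'
import cv2,numpy as np
a=cv2.imread('pics/side0.png');b=cv2.imread('pics/scene0.png')
f=lambda i,x,y,w,h:cv2.resize(i[y:y+h,x:x+w],(400,300),interpolation=cv2.INTER_CUBIC)
cv2.imwrite('pics/crop0.png',np.vstack([np.hstack([f(a,340,240,100,75),f(a,180,190,100,75)]),np.hstack([f(b,205,180,100,75),f(b,420,270,100,75)])]))
E
```

```text
(no output)
```

View pics/crop0.png

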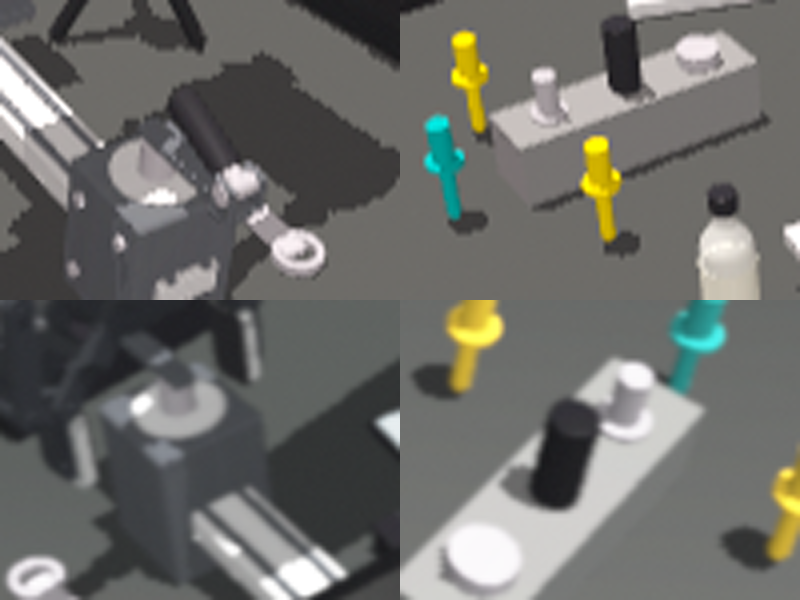

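View pics/wrist0.png

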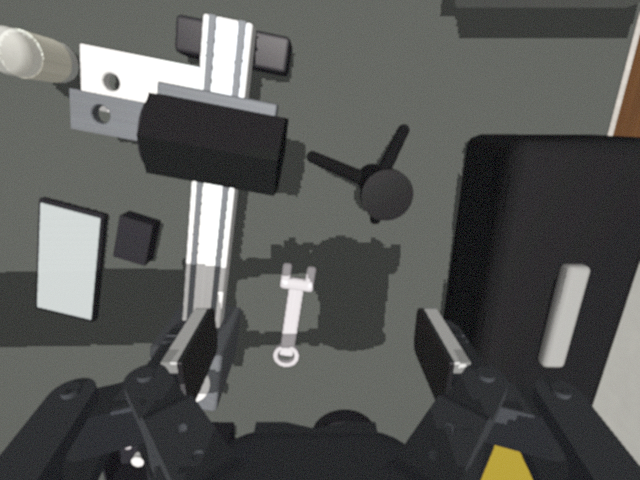

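The crop confirms the pin: the steel one in the block, side (217,213) and scene (477,295), next to the black driver and the flat thumbscrew. The crank sits on the gear box at about side (385,275), with the sleeve folded. The left finger hides it in the wrist view, near (205,370). I'll move the wrist camera over it after checking the tool axes.

```bash
python3 - <<'E'
from h import *
from scipy.spatial.transform import Rotation as R
np.set_printoptions(precision=3,suppress=True)
s=env.read_state(); q=s['tool_rot']; print(R.from_quat(np.r_[q[1:],q[0]]).as_matrix(),s['time_s'],s['force'],s['finger_gap'])
A=cam('scene');B=cam('side')
print('pin',tri(A,(476.9,293.5),B,(214.4,212.9)))
E
```

```text
[[-0.  1.  0.]
 [ 1.  0. -0.]
 [-0.  0. -1.]] 2.7 [ 0.592 -0.246  0.644] 0.08534021835656175
pin [0.42  0.349 0.069]
```

```bash
python3 -m inch '[{"dp":[-0.55,-0.45,0],"spin":0},{"dp":[-0.55,-0.45,0],"spin":0},{"dp":[-0.55,-0.45,0],"spin":0},{"dp":[-0.55,-0.45,0],"spin":0}]'; python3 - <<'E'
from h import *
np.set_printoptions(precision=3,suppress=True)
C={n:cam(n) for n in('wrist','side','scene')}
for n in C:
    cv2.imwrite(f'pics/{n}1.png',C[n]['img'][:,:,::-1])
    np.savez(f'{n}1.npz',**C[n])
for l in 'hub handle carriage_hole index_hole'.split():
    for n in C:
        for r in env.landmark_of(l,n)[:3]:
            if r['confidence']>.3: print(l,n,np.round(r['position'],1),round(r['confidence'],2),deproj(C[n],r['position']))
E
```

```text
time_s: 3.3
eef_pos: [0.5847, -0.1107, 0.4051]
tool_rot: [0.0, 0.708, 0.706, 0.0]
force: [1.1, 1.5, 0.2]
finger_gap: 0.0855
finger_force: 0.0
hub wrist [132.7 162.7] 0.43 [ 0.398 -0.07   0.011]
hub side [384. 268.] 0.92 [ 0.531 -0.178  0.158]
hub scene [247.3 189.7] 0.74 [ 0.431 -0.309  0.011]
handle wrist [255.  347.6] 0.58 [ 0.541 -0.183  0.163]
handle side [389.8 273.9] 0.78 [ 0.531 -0.195  0.154]
handle side [257.2 212.1] 0.43 [0.535 0.316 0.042]
handle scene [240.1 183.8] 0.51 [ 0.549 -0.174  0.155]
carriage_hole wrist [370.1 232.6] 0.31 [ 0.646 -0.147  0.007]
carriage_hole side [290.7 248.1] 0.76 [0.493 0.1   0.062]
carriage_hole scene [347.8 252.6] 0.59 [0.488 0.084 0.061]
index_hole side [287.9 248.3] 0.85 [0.487 0.103 0.062]
index_hole side [235.8 224.5] 0.59 [0.464 0.32  0.028]
index_hole scene [357.7 265.5] 0.65 [0.49  0.113 0.043]
index_hole scene [310.5 254.3] 0.46 [0.602 0.084 0.14 ]
```

View pics/wrist1.png

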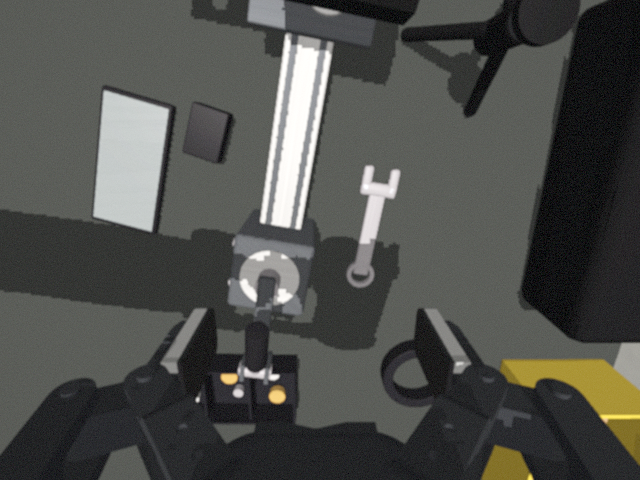

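```bash
cat > pc.py <<'E'
from h import *
np.set_printoptions(precision=3,suppress=True)
def cloud(c,box):
    c={k:(v if v.ndim else float(v)) for k,v in c.items()}
    v,u=np.mgrid[0:480,0:640]; d=c['depth']; T=c['world_from_camera']
    P=np.stack([(u-c['cx'])/c['f']*d,-(v-c['cy'])/c['f']*d,-d],-1)@T[:3,:3].T+T[:3,3]
    m=(d>0)
    for k in range(3): m&=(P[...,k]>box[k][0])&(P[...,k]<box[k][1])
    return P[m],np.stack([u,v],-1)[m],c['img'][m]
E
python3 - <<'E'
from pc import *
for n in('wrist','side','scene'):
    c=dict(np.load(n+'1.npz'))
    P,uv,im=cloud(c,((.46,.63),(-.28,-.08),(.085,.185)))
    print(n,len(P))
    m=(P[:,2]<.105); print(' box top z',np.median(P[m,2]), P[m].min(0),P[m].max(0))
    P,uv,im=P[~m],uv[~m],im[~m]
    for y in np.arange(-.26,-.1,.008):
        k=(P[:,1]>=y)&(P[:,1]<y+.008)
        if k.sum()>3: print(' y%.3f n%d x %.3f..%.3f med%.3f z %.3f..%.3f med %.3f br %d uv %s'%(y,k.sum(),P[k,0].min(),P[k,0].max(),np.median(P[k,0]),P[k,2].min(),P[k,2].max(),np.median(P[k,2]),np.median(im[k].mean(1)),np.median(uv[k],0)))
E
```

```text
wrist 7565
 box top z 0.09562724666105271 [ 0.505 -0.198  0.085] [ 0.584 -0.119  0.105]
 y-0.236 n29 x 0.522..0.547 med0.544 z 0.137..0.144 med 0.143 br 118 uv [265. 380.]
 y-0.228 n216 x 0.521..0.548 med0.537 z 0.121..0.145 med 0.142 br 185 uv [257. 374.]
 y-0.220 n237 x 0.523..0.548 med0.540 z 0.120..0.151 med 0.141 br 71 uv [259. 366.]
 y-0.212 n122 x 0.529..0.547 med0.539 z 0.143..0.154 med 0.151 br 42 uv [255.5 365. ]
 y-0.204 n131 x 0.530..0.548 med0.540 z 0.146..0.158 med 0.154 br 43 uv [256. 359.]
 y-0.196 n155 x 0.531..0.549 med0.542 z 0.119..0.161 med 0.157 br 44 uv [257. 353.]
 y-0.188 n251 x 0.533..0.550 med0.542 z 0.122..0.165 med 0.159 br 49 uv [260. 344.]
 y-0.180 n398 x 0.534..0.551 med0.543 z 0.119..0.167 med 0.162 br 48 uv [260. 335.]
 y-0.172 n426 x 0.534..0.552 med0.542 z 0.116..0.165 med 0.154 br 45 uv [259. 324.]
 y-0.164 n217 x 0.535..0.554 med0.546 z 0.106..0.127 med 0.125 br 74 uv [267. 293.]
 y-0.156 n256 x 0.535..0.554 med0.546 z 0.105..0.127 med 0.124 br 75 uv [268. 283.]
 y-0.148 n80 x 0.539..0.552 med0.545 z 0.118..0.126 med 0.123 br 69 uv [265. 278.]
si
[... 1471 characters left out ...]
 med 0.127 br 65 uv [234. 186.]
 y-0.204 n26 x 0.531..0.547 med0.543 z 0.121..0.157 med 0.133 br 62 uv [236.  185.5]
 y-0.196 n36 x 0.533..0.548 med0.544 z 0.119..0.160 med 0.127 br 57 uv [238.  188.5]
 y-0.188 n25 x 0.535..0.549 med0.545 z 0.122..0.164 med 0.127 br 65 uv [240. 190.]
 y-0.180 n43 x 0.535..0.550 med0.545 z 0.119..0.167 med 0.159 br 46 uv [242. 182.]
 y-0.172 n47 x 0.535..0.552 med0.543 z 0.119..0.165 med 0.153 br 45 uv [244. 184.]
 y-0.164 n26 x 0.538..0.555 med0.550 z 0.106..0.127 med 0.124 br 89 uv [246. 198.]
 y-0.156 n49 x 0.538..0.554 med0.549 z 0.105..0.127 med 0.114 br 134 uv [249. 202.]
 y-0.148 n15 x 0.541..0.552 med0.546 z 0.119..0.128 med 0.125 br 87 uv [251. 200.]
```

```bash
python3 - <<'E'
import cv2,numpy as np
f=lambda i,x,y,w,h:cv2.resize(i[y:y+h,x:x+w],(400,400),interpolation=cv2.INTER_CUBIC)
cv2.imwrite('pics/crop1.png',np.hstack([f(cv2.imread('pics/side1.png'),350,235,80,80),f(cv2.imread('pics/wrist1.png'),200,260,130,130)]))
E
```

```text
(no output)
```

View pics/crop1.png

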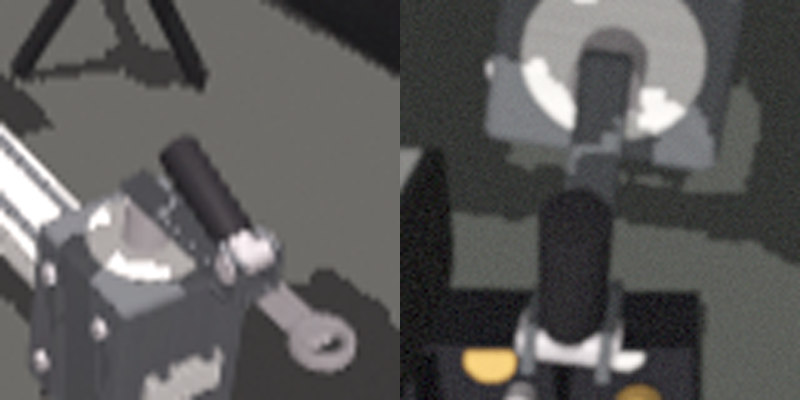

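The handle is already about 24° up: its top climbs from z 0.151 to 0.167 between the hinge near (0.536,-0.224,0.136) and the axis near (0.544,-0.159). The arm points along the rail towards -y, yawed by about 7°. I'll straddle the sleeve with a half-closed gripper and check centring before closing.

```bash
python3 -m inch '[{"dp":[-0.345,-0.215,0.0],"spin":0.078},{"dp":[-0.345,-0.215,0.1],"spin":0.078},{"dp":[-0.345,-0.215,0.3],"spin":0.078},{"dp":[-0.345,-0.215,0.47],"spin":0.078},{"dp":[-0.345,-0.215,0.47],"spin":0.078}]' -0.1 20; python3 - <<'E'
from h import *
c=cam('wrist'); cv2.imwrite('pics/wrist2.png',c['img'][:,:,::-1]); np.savez('wrist2.npz',**c)
E
```

```text
time_s: 4.68
eef_pos: [0.5401, -0.1784, 0.3066]
tool_rot: [-0.004, 0.749, 0.663, -0.002]
force: [-0.7, 0.6, 0.4]
finger_gap: 0.0384
finger_force: 0.0
```

View pics/wrist2.png

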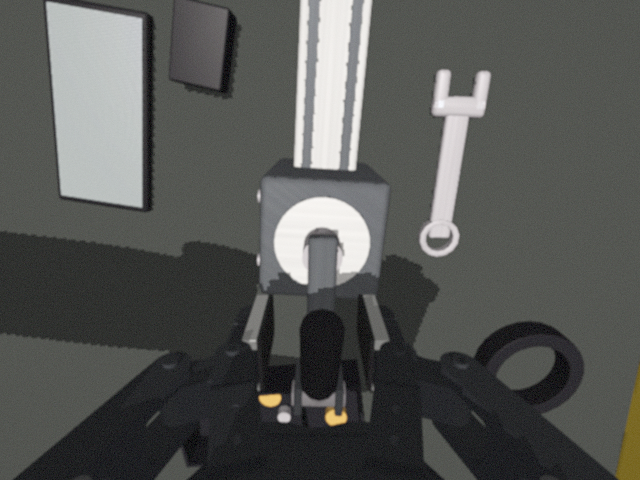

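The sleeve spans columns 302–343 and the pads' inner faces are at about 270 and 360, so the sleeve sits slightly right of centre. I'll get the exact offset from depth.

```bash
python3 - <<'E'
from pc import *
from scipy.spatial.transform import Rotation as R
s=env.read_state(); q=s['tool_rot']; M=R.from_quat(np.r_[q[1:],q[0]]).as_matrix(); print(s['time_s'],s['eef_pos'])
c=dict(np.load('wrist2.npz'))
P,uv,im=cloud(c,((.3,.8),(-.4,.1),(.05,.25)))
Q=(P-np.array(s['eef_pos']))@M
for v in range(285,400,10):
    k=abs(uv[:,1]-v)<1
    sl=k&(uv[:,0]>298)&(uv[:,0]<348)&(Q[:,2]<.178)
    L=k&(uv[:,0]<290)&(Q[:,2]<.178)&(Q[:,2]>.13); Rr=k&(uv[:,0]>352)&(Q[:,2]<.178)&(Q[:,2]>.13)
    g=lambda a:np.round([a.min(),a.max(),np.median(a)],4) if len(a) else None
    print(v,'sl y',g(Q[sl,1]),'x',g(Q[sl,0]),'z',g(Q[sl,2]),'wz',g(P[sl,2]),'| L',g(Q[L,1]),g(Q[L,2]),'R',g(Q[Rr,1]))
E
```

```text
4.725 [ 0.541 -0.179  0.309]
285 sl y None x None z None wz None | L None None R None
295 sl y None x None z None wz None | L [-0.027 -0.021 -0.024] [0.168 0.171 0.169] R [0.017 0.024 0.021]
305 sl y None x None z None wz None | L [-0.033 -0.021 -0.025] [0.159 0.171 0.161] R [0.017 0.029 0.022]
315 sl y [-0.006  0.007  0.001] x [0.009 0.01  0.01 ] z [0.154 0.155 0.154] wz [0.153 0.155 0.155] | L [-0.034 -0.021 -0.025] [0.152 0.173 0.157] R [0.017 0.031 0.022]
325 sl y [-0.007  0.009  0.001] x [0.007 0.008 0.008] z [0.149 0.152 0.15 ] wz [0.157 0.16  0.159] | L [-0.034 -0.021 -0.025] [0.145 0.173 0.151] R [0.017 0.031 0.021]
335 sl y [-0.008  0.01   0.001] x [0.002 0.007 0.006] z [0.145 0.152 0.146] wz [0.157 0.164 0.163] | L [-0.034 -0.021 -0.025] [0.139 0.17  0.144] R [0.017 0.031 0.021]
345 sl y [-0.008  0.009  0.   ] x [-0.004  0.004  0.003] z [0.142 0.154 0.144] wz [0.155 0.167 0.165] | L [-0.034 -0.021 -0.025] [0.13  0.163 0.132] R [0.017 0.03  0.021]
355 sl y [-0.008  0.009  0.   ] x [-0.012 -0.002 -0.003] z [0.144 0.158 0.146] wz [0.151 0.165 0.163] | L [-0.037 -0.021 -0.021] [0.132 0.156 0.137] R [0.018 0.034 0.018]
365 sl y [-0.009  0.008 -0.   ] x [-0.02  -0.009 -0.011] z [0.147 0.161 0.149] wz [0.148 0.162 0.16 ] | L [-0.023 -0.021 -0.021] [0.131 0.148 0.137] R [0.017 0.019 0.018]
375 sl y [-0.01   0.011  0.   ] x [-0.039 -0.015 -0.019] z [0.15  0.177 0.153] wz [0.132 0.159 0.156] | L [-0.022 -0.021 -0.022] [0.132 0.144 0.137] R [0.017 0.019 0.018]
385 sl y [-0.01   0.013  0.001] x [-0.041 -0.024 -0.028] z [0.153 0.173 0.158] wz [0.136 0.156 0.151] | L [-0.023 -0.021 -0.022] [0.136 0.138 0.137] R [0.018 0.02  0.018]
395 sl y [-0.01   0.013  0.001] x [-0.043 -0.033 -0.037] z [0.158 0.168 0.161] wz [0.141 0.151 0.148] | L None None R None
```

```bash
python3 -m inch '[{"dp":[0,0.0125,0],"spin":0},{"dp":[0,0.0125,0],"spin":0}]'; python3 -m inch '[{"dp":[0,0,0],"spin":0},{"dp":[0,0,0],"spin":0},{"dp":[0,0,0],"spin":0}]' -1 25
```

```text
time_s: 4.97
eef_pos: [0.5456, -0.1795, 0.3128]
tool_rot: [0.002, 0.749, 0.663, 0.001]
force: [0.1, -0.5, -0.2]
finger_gap: 0.0381
finger_force: 0.0
time_s: 5.35
eef_pos: [0.5438, -0.1791, 0.311]
tool_rot: [-0.001, 0.749, 0.663, -0.001]
force: [-4.8, 1.3, 4.3]
finger_gap: 0.0171
finger_force: 25.1
```

```bash
python3 -m inch '[{"dp":[-0.02,0,-0.04],"spin":0},{"dp":[-0.05,0,-0.075],"spin":0},{"dp":[-0.085,0,-0.105],"spin":0},{"dp":[-0.125,0,-0.125],"spin":0},{"dp":[-0.17,0,-0.14],"spin":0}]'; python3 -m inch '[{"dp":[-0.025,0,-0.003],"spin":0},{"dp":[-0.05,0,-0.005],"spin":0},{"dp":[-0.065,0,-0.005],"spin":0},{"dp":[-0.065,0,-0.005],"spin":0}]'; python3 - <<'E'
from h import *
for n in('side','scene','wrist'):
    c=cam(n); cv2.imwrite(f'pics/{n}3.png',c['img'][:,:,::-1]); np.savez(f'{n}3.npz',**c)
a=cv2.imread('pics/side3.png')[215:315,340:440];b=cv2.imread('pics/wrist3.png')[240:480,200:440]
cv2.imwrite('pics/crop3.png',np.hstack([cv2.resize(i,(400,400),interpolation=2) for i in(a,b)]))
E
```

```text
time_s: 5.98
eef_pos: [0.5399, -0.2125, 0.3385]
tool_rot: [-0.002, 0.749, 0.662, 0.001]
force: [-2.3, 6.7, -3.7]
finger_gap: 0.0169
finger_force: 24.4
time_s: 6.48
eef_pos: [0.539, -0.2257, 0.3405]
tool_rot: [-0.0, 0.749, 0.662, 0.001]
force: [-1.4, 5.9, -1.1]
finger_gap: 0.0166
finger_force: 24.5
```

View pics/crop3.png

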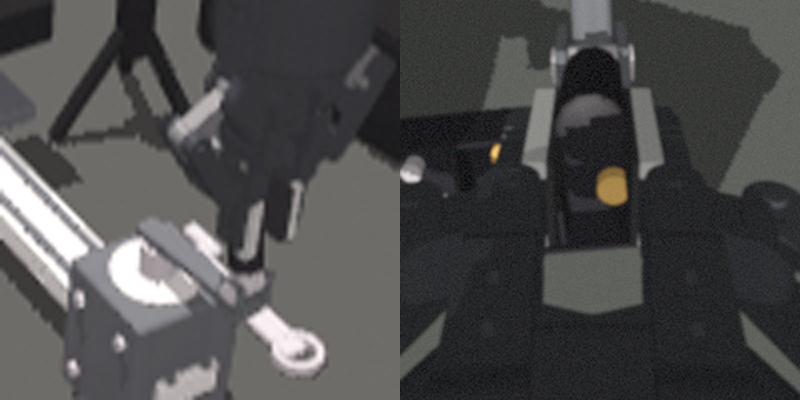

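The side view shows the sleeve standing nearly upright in the fingers, at crop (245,250). I'll press a little further and watch the force for the end stop.

```bash
python3 -m inch '[{"dp":[-0.02,0,0],"spin":0},{"dp":[-0.03,0,0],"spin":0},{"dp":[-0.03,0,0],"spin":0}]'; python3 - <<'E'
from pc import *
c=cam('wrist'); np.savez('wrist4.npz',**c); s=env.read_state(); print(s['eef_pos'],s['force'])
P,uv,im=cloud(c,((.52,.555),(-.26,-.13),(.128,.21)))
k=(im.mean(1)<110)&(abs(P[:,0]-.538)<.012)
P=P[k]
for z in np.arange(.128,.205,.006):
    m=(P[:,2]>=z)&(P[:,2]<z+.006)
    if m.sum()>3: print('z%.3f'%z,m.sum(),'y',np.percentile(P[m,1],[2,50,98]),'x',np.percentile(P[m,0],[2,50,98]))
E
```

```text
time_s: 7.0
eef_pos: [0.5383, -0.2315, 0.3404]
tool_rot: [-0.0, 0.749, 0.662, 0.001]
force: [-0.7, 6.2, -0.2]
finger_gap: 0.0168
finger_force: 24.4
[ 0.538 -0.231  0.34 ] [-0.959  5.801 -1.143]Traceback (most recent call last):
  File "<stdin>", line 3, in <module>
  File "pc.py", line 4, in cloud
    c={k:(v if v.ndim else float(v)) for k,v in c.items()}
               ^^^^^^
AttributeError: 'float' object has no attribute 'ndim'
```

```bash
sed -i 's/v if v.ndim else float(v)/v if np.ndim(v) else float(v)/' pc.py; cat > sleeve.py <<'E'
from pc import *
import sys
P,uv,im=cloud(dict(np.load(sys.argv[1])),((.50,.575),(-.27,-.13),(.112,.21)))
k=(im.mean(1)<float(sys.argv[2]))&(abs(P[:,0]-.538)<.012)
P=P[k]
for z in np.arange(.112,.205,.006):
    m=(P[:,2]>=z)&(P[:,2]<z+.006)
    if m.sum()>3: print('z%.3f'%z,m.sum(),'y',np.percentile(P[m,1],[2,50,98]),'x',np.percentile(P[m,0],[2,50,98]))
E
for f in wrist3 wrist4; do echo $f; python3 sleeve.py $f.npz 120; done
```

```text
wrist3
z0.118 131 y [-0.222 -0.208 -0.174] x [0.529 0.547 0.55 ]
z0.124 442 y [-0.222 -0.215 -0.167] x [0.53  0.544 0.55 ]
z0.130 65 y [-0.219 -0.217 -0.215] x [0.528 0.532 0.55 ]
z0.136 96 y [-0.228 -0.217 -0.215] x [0.527 0.536 0.55 ]
z0.142 185 y [-0.229 -0.222 -0.214] x [0.527 0.536 0.55 ]
z0.148 91 y [-0.219 -0.214 -0.212] x [0.532 0.541 0.548]
z0.154 112 y [-0.218 -0.213 -0.211] x [0.532 0.541 0.548]
z0.160 108 y [-0.217 -0.212 -0.21 ] x [0.532 0.541 0.548]
z0.166 149 y [-0.216 -0.211 -0.209] x [0.527 0.541 0.549]
z0.172 214 y [-0.235 -0.21  -0.208] x [0.53  0.541 0.55 ]
z0.178 256 y [-0.236 -0.21  -0.207] x [0.53  0.542 0.55 ]
z0.184 297 y [-0.235 -0.209 -0.206] x [0.53  0.542 0.55 ]
z0.190 1683 y [-0.228 -0.214 -0.206] x [0.531 0.54  0.549]
z0.196 243 y [-0.236 -0.217 -0.213] x [0.527 0.531 0.55 ]
z0.202 668 y [-0.237 -0.223 -0.213] x [0.527 0.531 0.55 ]
wrist4
z0.118 129 y [-0.222 -0.207 -0.177] x [0.529 0.547 0.55 ]
z0.124 374 y [-0.222 -0.211 -0.168] x [0.53  0.546 0.55 ]
z0.130 62 y [-0.219 -0.217 -0.215] x [0.528 0.532 0.55 ]
z0.136 84 y [-0.224 -0.217 -0.215] x [0.527 0.538 0.55 ]
z0.142 138 y [-0.232 -0.225 -0.215] x [0.527 0.548 0.55 ]
z0.148 112 y [-0.22  -0.215 -0.214] x [0.531 0.541 0.548]
z0.154 137 y [-0.22  -0.215 -0.213] x [0.532 0.541 0.548]
z0.160 153 y [-0.219 -0.214 -0.213] x [0.531 0.541 0.548]
z0.166 179 y [-0.221 -0.214 -0.213] x [0.528 0.54  0.548]
z0.172 258 y [-0.241 -0.214 -0.212] x [0.529 0.541 0.55 ]
z0.178 311 y [-0.241 -0.214 -0.212] x [0.529 0.541 0.55 ]
z0.184 352 y [-0.238 -0.214 -0.211] x [0.53  0.541 0.55 ]
z0.190 1734 y [-0.234 -0.219 -0.211] x [0.53  0.54  0.548]
z0.196 229 y [-0.242 -0.222 -0.219] x [0.527 0.531 0.55 ]
z0.202 678 y [-0.243 -0.23  -0.219] x [0.527 0.531 0.55 ]
```

The end stop isn't fully reached, with the sleeve about 2° short of upright and off-centre in the pads. I'll regrip lower and centred, then press it home.

```bash
python3 -m inch '[{"dp":[0,0,0],"spin":0},{"dp":[0,0,0],"spin":0},{"dp":[0.03,0,0.03],"spin":0},{"dp":[0.035,0,0.065],"spin":0},{"dp":[0.035,0,0.065],"spin":0}]' -0.2 30;  python3 - <<'E'
from h import *
c=cam('wrist'); np.savez('wrist5.npz',**c)
E
python3 sleeve.py wrist5.npz 120; python3 -m inch '[{"dp":[0,0,0],"spin":0},{"dp":[0,0,0],"spin":0},{"dp":[0,0,0],"spin":0}]' -1 40; python3 -m inch '[{"dp":[-0.015,0,0],"spin":0},{"dp":[-0.03,0,0],"spin":0},{"dp":[-0.03,0,0],"spin":0}]'; python3 - <<'E'
from h import *
c=cam('wrist'); np.savez('wrist6.npz',**c)
E
python3 sleeve.py wrist6.npz 120
```

```text
time_s: 7.68
eef_pos: [0.5385, -0.2246, 0.3254]
tool_rot: [-0.001, 0.749, 0.663, -0.0]
force: [-0.4, -0.9, -0.1]
finger_gap: 0.0343
finger_force: 0.0
z0.118 160 y [-0.223 -0.206 -0.175] x [0.529 0.536 0.55 ]
z0.124 524 y [-0.223 -0.209 -0.157] x [0.53  0.545 0.55 ]
z0.130 101 y [-0.22  -0.217 -0.215] x [0.528 0.534 0.55 ]
z0.136 142 y [-0.226 -0.218 -0.215] x [0.527 0.539 0.55 ]
z0.142 243 y [-0.232 -0.223 -0.215] x [0.527 0.54  0.55 ]
z0.148 174 y [-0.22  -0.215 -0.214] x [0.531 0.541 0.548]
z0.154 202 y [-0.22  -0.215 -0.213] x [0.531 0.54  0.548]
z0.160 220 y [-0.22  -0.215 -0.213] x [0.531 0.541 0.548]
z0.166 238 y [-0.219 -0.214 -0.212] x [0.532 0.54  0.548]
z0.172 291 y [-0.218 -0.214 -0.212] x [0.532 0.54  0.548]
z0.178 319 y [-0.218 -0.213 -0.211] x [0.532 0.541 0.548]
z0.184 368 y [-0.217 -0.212 -0.211] x [0.532 0.54  0.548]
z0.190 1893 y [-0.227 -0.218 -0.211] x [0.532 0.54  0.548]
time_s: 8.1
eef_pos: [0.5389, -0.225, 0.3268]
tool_rot: [0.0, 0.749, 0.662, 0.0]
force: [0.8, 0.3, 0.4]
finger_gap: 0.0168
finger_force: 39.0
time_s: 8.48
eef_pos: [0.5386, -0.2282, 0.3266]
tool_
[... 257 characters left out ...]
0.532 0.55 ]
z0.136 132 y [-0.221 -0.218 -0.215] x [0.527 0.538 0.55 ]
z0.142 145 y [-0.225 -0.22  -0.215] x [0.528 0.531 0.55 ]
z0.148 173 y [-0.221 -0.216 -0.215] x [0.531 0.54  0.548]
z0.154 231 y [-0.221 -0.216 -0.214] x [0.529 0.54  0.55 ]
z0.160 299 y [-0.22  -0.216 -0.214] x [0.53 0.54 0.55]
z0.166 326 y [-0.22  -0.216 -0.214] x [0.53 0.54 0.55]
z0.172 369 y [-0.22  -0.215 -0.213] x [0.53 0.54 0.55]
z0.178 449 y [-0.237 -0.215 -0.213] x [0.529 0.54  0.55 ]
z0.184 558 y [-0.237 -0.215 -0.213] x [0.528 0.54  0.55 ]
z0.190 2447 y [-0.236 -0.221 -0.213] x [0.528 0.539 0.549]
z0.196 422 y [-0.239 -0.225 -0.213] x [0.526 0.529 0.55 ]
z0.202 251 y [-0.237 -0.215 -0.214] x [0.526 0.529 0.55 ]
```

With 12.6 N against 2° of remaining slack, the handle is on its end stop and upright. The axis in TCP terms is about (0.5467,-0.1610), and clockwise goes towards tool -y. I'll wind the first 120° with a slight outward bias.

```bash
python3 -m inch '[{"dp":[0.046,-0.136,0],"spin":0},{"dp":[0.128,-0.249,0],"spin":0},{"dp":[0.249,-0.319,0],"spin":0},{"dp":[0.388,-0.333,0],"spin":0},{"dp":[0.52,-0.29,0],"spin":0}]'; cat > holes.py <<'E'
from pc import *
C={n:cam(n) for n in('side','scene')}
H={}
for l,z in(('carriage_hole',.062),('index_hole',.046)):
    for n in C:
        for r in env.landmark_of(l,n)[:2]:
            if r['confidence']>.4: print(l,n,np.round(r['position'],1),round(r['confidence'],2),deproj(C[n],r['position'],z))
for n in C: cv2.imwrite(f'pics/{n}_h.png',C[n]['img'][:,:,::-1])
E
python3 holes.py; python3 - <<'E'
from h import *
import cv2
im=cv2.imread('pics/wrist0.png')
# initial wrist camera pose
T=np.array([[1,0,.002,.675],[0,.945,.327,.084],[-.002,-.327,.945,.373],[0,0,0,1]])
c=dict(f=348.56,cx=315.2,cy=238.86,world_from_camera=T)
for p,z in(((102.5,113.5),.062),((111.5,82),.046)): print(deproj(c,p,z))
E
```

```text
time_s: 9.15
eef_pos: [0.4931, -0.1207, 0.3269]
tool_rot: [0.002, 0.749, 0.662, -0.0]
force: [7.9, -9.4, -9.6]
finger_gap: 0.0169
finger_force: 39.7
carriage_hole side [289.7 247.9] 0.57 [0.492 0.102 0.062]
carriage_hole scene [353.7 257.7] 0.62 [0.493 0.103 0.062]
index_hole side [287.7 247.4] 0.92 [0.501 0.123 0.046]
index_hole scene [356.4 264.3] 0.73 [0.492 0.11  0.046]
[0.49560999 0.08777118 0.062     ]
[0.4992381  0.11345479 0.046     ]
```

```bash
python3 -m inch '[{"dp":[0.104,0.093,0],"spin":0},{"dp":[0.16,0.22,0],"spin":0},{"dp":[0.16,0.36,0],"spin":0},{"dp":[0.104,0.487,0],"spin":0},{"dp":[0.104,0.487,0],"spin":0}]'; python3 holes.py; python3 - <<'E'
import cv2,numpy as np
f=lambda i,x,y:cv2.resize(i[y:y+60,x:x+60],(400,400),interpolation=cv2.INTER_CUBIC)
cv2.imwrite('pics/crop6.png',np.hstack([f(cv2.imread('pics/side_h.png'),260,220),f(cv2.imread('pics/scene_h.png'),325,230)]))
E
```

```text
time_s: 10.07
eef_pos: [0.5915, -0.1155, 0.3265]
tool_rot: [-0.0, 0.749, 0.662, -0.004]
force: [-7.4, -9.6, 4.0]
finger_gap: 0.0171
finger_force: 41.4
carriage_hole side [289.8 244.8] 0.96 [0.5   0.112 0.062]
carriage_hole scene [354.3 260.2] 0.68 [0.498 0.109 0.062]
index_hole side [292.  247.3] 0.61 [0.51  0.116 0.046]
index_hole side [287.7 246.4] 0.53 [0.503 0.126 0.046]
index_hole scene [358.1 264.1] 0.65 [0.489 0.113 0.046]
```

View pics/crop6.png

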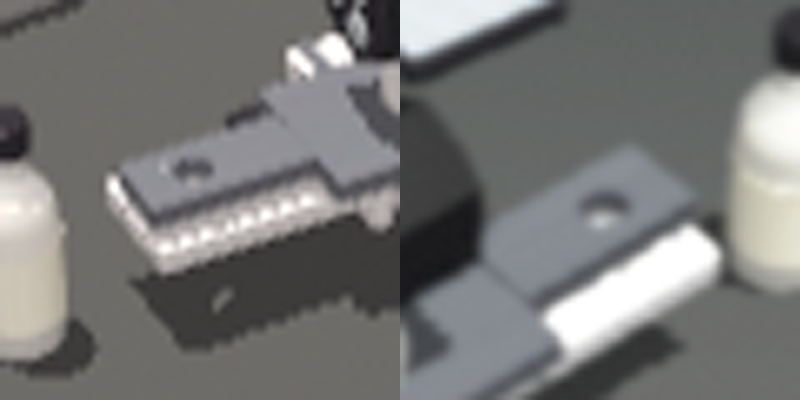

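The tongue's hole is almost over the plate's, and about 0.25 rad is left. I'll wind 14° more, release, lift and look from above with the wrist camera.

```bash
python3 -m inch '[{"dp":[-0.026,0.03,0],"spin":0},{"dp":[-0.05,0.056,0],"spin":0},{"dp":[-0.045,0.052,0],"spin":0}]'; python3 -m inch '[{"dp":[0,0,0],"spin":0},{"dp":[0,0,0],"spin":0},{"dp":[0,0,-0.1],"spin":0},{"dp":[0,0,-0.3],"spin":0},{"dp":[0,0,-0.38],"spin":0}]' 0; python3 -m inch '[{"dp":[0.24,-0.14,0],"spin":0},{"dp":[0.48,-0.28,0],"spin":0},{"dp":[0.72,-0.42,0],"spin":0},{"dp":[0.96,-0.556,0.05],"spin":0},{"dp":[0.96,-0.556,0.1],"spin":0}]'; python3 - <<'E'
from pc import *
c=cam('wrist'); np.savez('wrist7.npz',**c); cv2.imwrite('pics/wrist7.png',c['img'][:,:,::-1])
for l,z in(('carriage_hole',.062),('index_hole',.046)):
    for r in env.landmark_of(l,'wrist')[:2]: print(l,np.round(r['position'],1),round(r['confidence'],2),deproj(c,r['position'],z))
E
```

```text
time_s: 10.75
eef_pos: [0.5993, -0.1248, 0.3265]
tool_rot: [-0.001, 0.749, 0.662, -0.004]
force: [-8.2, -7.6, 3.9]
finger_gap: 0.017
finger_force: 41.4
time_s: 11.38
eef_pos: [0.6027, -0.1221, 0.4072]
tool_rot: [0.003, 0.749, 0.663, 0.002]
force: [0.1, 0.0, 0.3]
finger_gap: 0.0427
finger_force: 0.0
time_s: 12.0
eef_pos: [0.5134, 0.0851, 0.383]
tool_rot: [-0.0, 0.747, 0.664, 0.001]
force: [0.4, -0.3, 0.3]
finger_gap: 0.0427
finger_force: 0.0
carriage_hole [293.4 196. ] 0.65 [0.498 0.109 0.062]
carriage_hole [229.6 343.6] 0.59 [ 0.415 -0.03   0.062]
index_hole [295.1 189.3] 0.8 [0.499 0.111 0.046]
```

View pics/wrist7.png

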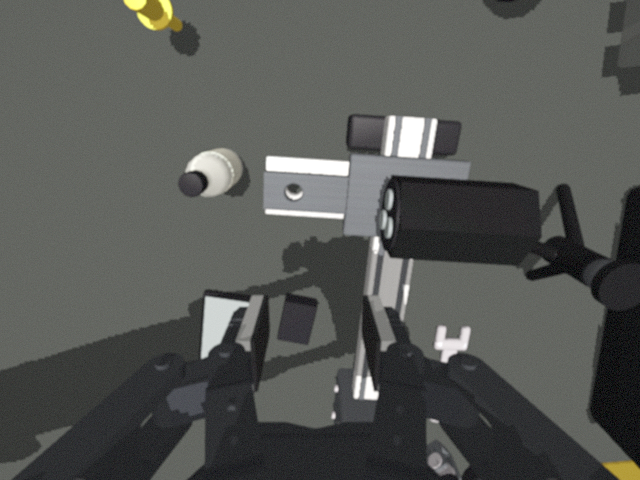

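The tongue lies over the plate, with its hole at (294,191) and plate edges showing above and below it. I'll compare the edge midpoints along the rail numerically and enlarge the hole.

```bash
python3 - <<'E'
from pc import *
c=dict(np.load('wrist7.npz'))
cc={k:(v if np.ndim(v) else float(v)) for k,v in c.items()}
u_=np.array([.1205,.9927])
g=cc['img'].mean(2)
for col in (272,280,312,325,338):
    row=g[145:230,col-1:col+2].mean(1); d=np.diff(row); 
    print(col,[(int(i)+145.5,int(d[i])) for i in np.where(abs(d)>18)[0]])
    for r in range(152,222,3): pass
# hi-res: subpixel edges via projecting
def e(p,z): q=deproj(cc,p,z)[:2]; return q@u_, q@np.array([.9927,-.1205])
P,uv,im=cloud(c,((.45,.56),(.05,.16),(.03,.075)))
print('z of tongue',np.median(P[(abs(uv[:,0]-325)<8)&(abs(uv[:,1]-190)<8),2]),'plate',np.median(P[(abs(uv[:,0]-300)<20)&(abs(uv[:,1]-164)<3),2]))
cv2.imwrite('pics/crop7.png',cv2.resize(cc['img'][145:230,255:355,::-1],(800,680),interpolation=cv2.INTER_CUBIC)[:600])
E
```

```text
272 [(154.5, 28), (155.5, 72), (156.5, 52), (169.5, -19), (170.5, -63), (171.5, -40), (207.5, 18), (208.5, 47), (209.5, 40), (212.5, -20), (213.5, -54), (214.5, -62)]
280 [(155.5, 50), (156.5, 59), (157.5, 34), (170.5, -44), (171.5, -61), (208.5, 36), (209.5, 51), (210.5, 21), (213.5, -36), (214.5, -67), (215.5, -47)]
312 [(157.5, 41), (158.5, 63), (159.5, 39), (172.5, -39), (173.5, -63), (174.5, -19), (210.5, 36), (211.5, 48), (212.5, 26), (215.5, -33), (216.5, -66), (217.5, -53)]
325 [(158.5, 48), (159.5, 59), (160.5, 33), (173.5, -44), (174.5, -61), (211.5, 43), (212.5, 49), (216.5, -40), (217.5, -65), (218.5, -41)]
338 [(159.5, 56), (160.5, 56), (161.5, 26), (174.5, -49), (175.5, -53), (212.5, 46), (213.5, 48), (217.5, -43), (218.5, -63), (219.5, -35)]
z of tongue 0.0622893464499048 plate 0.04633469183734057
```

View pics/crop7.png

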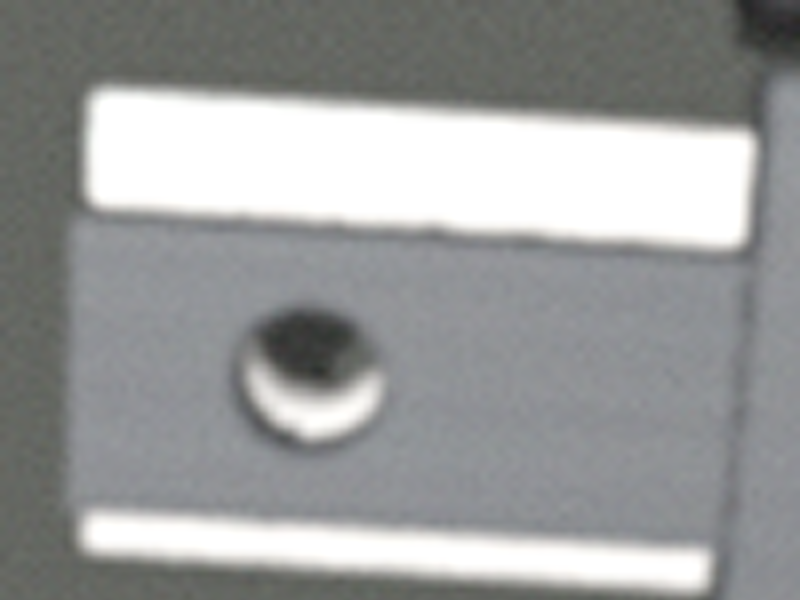

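```bash
python3 - <<'E'
from pc import *
c=dict(np.load('wrist7.npz')); c={k:(v if np.ndim(v) else float(v)) for k,v in c.items()}
a=np.deg2rad(np.linspace(5.5,8.5,7)); u=np.array([.1205,.9927])
e=lambda col,row,z: deproj(c,(col,row),z)[:2]@u
for col,p1,t1,t0,p0 in((280,157.2,172,210.1,215.3),(312,159,173.9,211.9,217.3),(338,161,175.9,214,219.4)):
    P1,P1b=e(col,p1,.046),e(col,p1,.036);T1,T1b=e(col,t1,.062),e(col,t1,.052);T0=e(col,t0,.062);P0=e(col,p0,.046)
    print(col,'plate w %.4f/%.4f tongue w %.4f/%.4f'%(P1-P0,P1b-P0,T1-T0,T1b-T0),'diff tongue-plate (using -y edges +half widths) %.4f'%((T0+.016)-(P0+.025)),'mid %.4f'%((T1+T0-P1-P0)/2))
# hole centre: dark/bright blob in tongue, crop (313,375)/8
p=(255+313/8-.5,145+375/8-.5); q=deproj(c,p,.062); print('tongue hole',p,q, 'along',q[:2]@u,'P0+25', P0+.025)
E
```

```text
280 plate w 0.0517/0.0507 tongue w 0.0324/0.0310 diff tongue-plate (using -y edges +half widths) -0.0001 mid -0.0007
312 plate w 0.0521/0.0510 tongue w 0.0324/0.0310 diff tongue-plate (using -y edges +half widths) 0.0002 mid -0.0006
338 plate w 0.0524/0.0512 tongue w 0.0327/0.0311 diff tongue-plate (using -y edges +half widths) 0.0004 mid -0.0005
tongue hole (293.625, 191.375) [0.498 0.113 0.062] along 0.17190123820808215 P0+25 0.16797759337192536
```

Tongue and plate line up to within about 0.5 mm, so winding is done. The hole is near (0.498,0.112) in camera terms. Next I'll move to the pin, turning the gripper so it closes across the block and keeps clear of the driver.

```bash
python3 -m inch '[{"dp":[0.2,-0.1,0],"spin":-0.118},{"dp":[0.4,-0.2,0],"spin":-0.236},{"dp":[0.6,-0.3,0],"spin":-0.354},{"dp":[0.8,-0.4,0],"spin":-0.472},{"dp":[0.98,-0.49,0],"spin":-0.59}]'; python3 -m inch '[{"dp":[0.1,0.06,0],"spin":-0.11},{"dp":[0.2,0.12,0],"spin":-0.22},{"dp":[0.236,0.148,0],"spin":-0.33},{"dp":[0.236,0.148,0],"spin":-0.44},{"dp":[0.236,0.148,0],"spin":-0.485}]'; python3 - <<'E'
from pc import *
c=cam('wrist'); np.savez('wrist8.npz',**c); cv2.imwrite('pics/wrist8.png',c['img'][:,:,::-1])
s=env.read_state(); print(s['joint_positions'],s['eef_pos'],s['tool_rot'])
for l,z in(('pin_head',.084),('pin_flange',.05),('driver',.105),('thumbscrew',.06),('rack',.05)):
    for r in env.landmark_of(l,'wrist')[:3]: print(l,np.round(r['position'],1),round(r['confidence'],2),deproj(c,r['position'],z),deproj(c,r['position']))
P,uv,im=cloud(c,((.3,.6),(.25,.45),(.078,.09)))
hsv=cv2.cvtColor(im[None],cv2.COLOR_RGB2HSV)[0]
k=(hsv[:,1]<60)&(abs(P[:,0]-.425)<.03)&(abs(P[:,1]-.349)<.03); print('steel top',k.sum(),P[k].mean(0),P[k].min(0),P[k].max(0),uv[k].mean(0))
E
```

```text
time_s: 12.78
eef_pos: [0.4423, 0.2889, 0.3834]
tool_rot: [0.001, 0.372, 0.928, 0.0]
force: [0.2, -0.0, 0.2]
finger_gap: 0.0426
finger_force: 0.0
time_s: 13.4
eef_pos: [0.4296, 0.342, 0.3831]
tool_rot: [0.0, 0.002, 1.0, 0.0]
force: [0.2, 0.2, 0.9]
finger_gap: 0.0428
finger_force: 0.0
[ 0.627  0.041  1.9   -0.     1.2   -0.941] [0.43  0.342 0.383] [0.    0.001 1.    0.   ]
pin_head [422.5 197. ] 0.94 [0.404 0.425 0.084] [0.405 0.427 0.079]
pin_head [322.9 112.5] 0.86 [0.341 0.347 0.084] [0.341 0.347 0.079]
pin_head [325.6 215. ] 0.7 [0.418 0.349 0.084] [0.418 0.349 0.085]
pin_flange [323.7 211.1] 0.83 [0.424 0.349 0.05 ] [0.416 0.348 0.079]
pin_flange [416.9 193.1] 0.78 [0.408 0.431 0.05 ] [0.404 0.425 0.069]
pin_flange [323.7 113.9] 0.65 [0.342 0.348 0.05 ] [0.342 0.348 0.079]
driver [320.  259.7] 0.92 [0.448 0.345 0.105] [0.47  0.345 0.051]
driver [315.3 308.8] 0.3 [0.491 0.341 0.105] [0.491 0.341 0.105]
thumbscrew [314.5 312.2] 0.76 [0.521 0.34  0.06 ] [0.495 0.34  0.104]
thumbscrew [ 70.6 293.9] 0.42 [0.501 0.111 0.06 ] [0.503 0.107 0.055]
rack [318.6 253.7] 0.91 [0.465 0.344 0.05 ] [0.465 0.344 0.05 ]
rack [ 83.4 284.4] 0.41 [0.496 0.118 0.05 ] [0.489 0.127 0.062]
steel top 313 [0.423 0.348 0.084] [0.416 0.341 0.078] [0.432 0.355 0.086] [323.936 220.783]
```

View pics/wrist8.png

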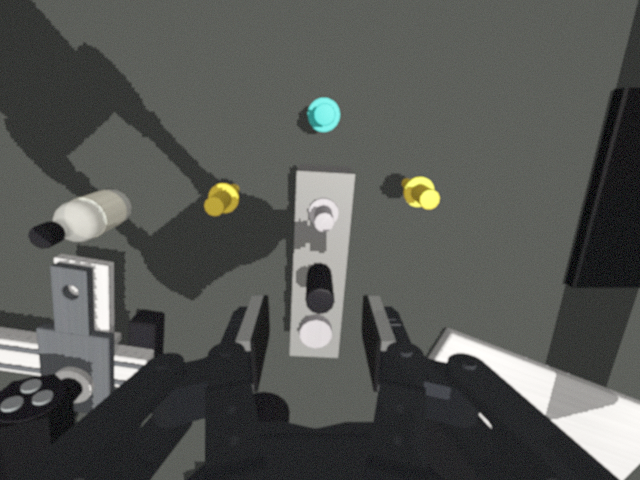

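The wrist view shows the steel pin at (323,213) in the block, with the driver at (320,290) and the thumbscrew at (316,332). The turquoise (323,115) and yellow (220,198) and (422,195) look-alikes stand loose on the table. The pin's head top measures (0.424,0.348,0.085), which agrees with the expected 0.084. I'll descend over it.

```bash
python3 -m inch '[{"dp":[0.028,0.04,0.1],"spin":0},{"dp":[0.028,0.04,0.35],"spin":0},{"dp":[0.028,0.04,0.6],"spin":0},{"dp":[0.028,0.04,0.765],"spin":0},{"dp":[0.028,0.04,0.765],"spin":0}]'; python3 -m inch '[{"dp":[0,0,0],"spin":0},{"dp":[0,0,0],"spin":0},{"dp":[0,0,0],"spin":0},{"dp":[0,0,0],"spin":0}]' -1 50
```

```text
time_s: 14.32
eef_pos: [0.4203, 0.3497, 0.2256]
tool_rot: [-0.003, 0.002, 1.0, -0.002]
force: [-0.1, 0.1, 0.2]
finger_gap: 0.0425
finger_force: 0.0
time_s: 14.82
eef_pos: [0.4229, 0.3505, 0.2313]
tool_rot: [0.001, 0.002, 1.0, 0.0]
force: [-0.0, -5.8, 5.0]
finger_gap: 0.0143
finger_force: 49.2
```

```bash
python3 -m inch '[{"dp":[0,0,-0.1],"spin":0},{"dp":[0,0,-0.35],"spin":0},{"dp":[0,0,-0.55],"spin":0},{"dp":[0,0,-0.6],"spin":0}]'; python3 -m inch '[{"dp":[-0.1,-0.3,0],"spin":0},{"dp":[-0.19,-0.6,0],"spin":0},{"dp":[-0.29,-0.9,0],"spin":0},{"dp":[-0.32,-0.99,0],"spin":0}]';  python3 -m inch '[{"dp":[-0.06,-0.18,0],"spin":0},{"dp":[-0.06,-0.18,0],"spin":0}]'; cat > pv.py <<'E'
from pc import *
import sys
c=cam('wrist'); np.savez(sys.argv[1]+'.npz',**c); cv2.imwrite(f'pics/{sys.argv[1]}.png',c['img'][:,:,::-1])
s=env.read_state(); print(s['eef_pos'])
for l,z in(('pin_tip',None),('pin_flange',None),('carriage_hole',.062),('index_hole',.046)):
    for r in env.landmark_of(l,'wrist')[:2]: print(l,np.round(r['position'],1),round(r['confidence'],2),deproj(c,r['position'],z))
E
python3 pv.py wrist9
```

```text
time_s: 15.32
eef_pos: [0.4235, 0.3518, 0.3542]
tool_rot: [0.003, 0.002, 1.0, 0.003]
force: [-0.1, 0.6, -0.2]
finger_gap: 0.0142
finger_force: 49.2
time_s: 15.82
eef_pos: [0.4857, 0.1496, 0.3486]
tool_rot: [-0.0, 0.004, 1.0, -0.0]
force: [-0.2, 0.1, -1.6]
finger_gap: 0.0143
finger_force: 49.3
time_s: 16.08
eef_pos: [0.4975, 0.1146, 0.3487]
tool_rot: [-0.0, 0.004, 1.0, -0.0]
force: [0.3, 0.3, -1.3]
finger_gap: 0.0144
finger_force: 49.3
[0.497 0.116 0.349]
pin_tip [608.6  21.7] 0.74 [0.344 0.343 0.006]
pin_tip [311.3 264. ] 0.63 [0.494 0.111 0.13 ]
pin_flange [512.9 118.3] 0.61 [0.414 0.252 0.061]
pin_flange [314.4 302.1] 0.58 [0.491 0.113 0.18 ]
carriage_hole [312.4 233.6] 0.89 [0.497 0.111 0.062]
index_hole [316.6 229.7] 0.91 [0.499 0.115 0.046]
```

View pics/wrist9.png

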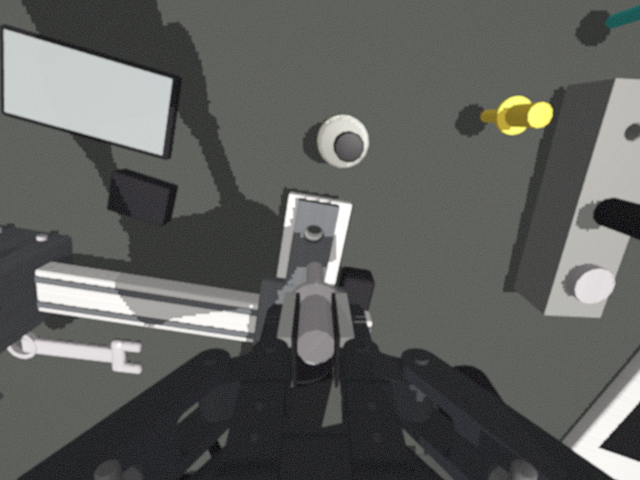

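The pin hangs upright in the pads, its tip near (314,263), with the tongue hole at (313,234). I've already viewed 13 pictures, over the limit of 10, so I'll work from numbers only from here. Next is the shank line against the hole.

```bash
cat > shank.py <<'E'
from pc import *
import sys
c=dict(np.load(sys.argv[1])); zt=float(sys.argv[2])
P,uv,im=cloud(c,((.46,.54),(.08,.15),(zt-.01,zt+.055)))
for z in np.arange(zt-.01,zt+.055,.005):
    m=(P[:,2]>=z)&(P[:,2]<z+.005)
    if m.sum()>4: print('z%.3f n%d x %s y %s uv %s'%(z,m.sum(),np.percentile(P[m,0],[3,50,97]),np.percentile(P[m,1],[3,50,97]),np.median(uv[m],0)))
# hole: non-tongue-depth pixels within the tongue
P,uv,im=cloud(c,((.475,.525),(.09,.135),(.057,.067)))
H=np.zeros((480,640),np.uint8); H[uv[:,1],uv[:,0]]=1
cnt,h=cv2.findContours(H,cv2.RETR_CCOMP,cv2.CHAIN_APPROX_NONE)
cc={k:(v if np.ndim(v) else float(v)) for k,v in c.items()}
for k,q in enumerate(cnt):
    if h[0][k][3]>=0 and cv2.contourArea(q)>20:
        (a,b),ax,an=cv2.fitEllipse(q); print('hole',(a,b),ax,deproj(cc,(a,b),.062))
print('tongue',P.min(0),P.max(0))
E
python3 shank.py wrist9.npz .1227; echo; sed 's/"XX"//' shank.py >/dev/null; python3 - <<'E'
exec(open('shank.py').read().split('for z in')[0].replace("sys.argv[1]","'wrist7.npz'").replace("sys.argv[2]","'.1'"))
P,uv,im=cloud(c,((.475,.525),(.09,.135),(.057,.067)))
H=np.zeros((480,640),np.uint8); H[uv[:,1],uv[:,0]]=1
cnt,h=cv2.findContours(H,cv2.RETR_CCOMP,cv2.CHAIN_APPROX_NONE)
cc={k:(v if np.ndim(v) else float(v)) for k,v in c.items()}
for k,q in enumerate(cnt):
    if h[0][k][3]>=0 and cv2.contourArea(q)>20:
        (a,b),ax,an=cv2.fitEllipse(q); print('hole w7',(a,b),ax,deproj(cc,(a,b),.062))
E
```

```text
z0.123 n8 x [0.493 0.494 0.496] y [0.109 0.115 0.117] uv [317.  262.5]
z0.128 n57 x [0.493 0.494 0.497] y [0.109 0.113 0.118] uv [314. 265.]
z0.133 n57 x [0.493 0.494 0.497] y [0.109 0.114 0.118] uv [315. 268.]
z0.138 n65 x [0.493 0.494 0.497] y [0.109 0.113 0.118] uv [314. 272.]
z0.143 n69 x [0.493 0.494 0.496] y [0.109 0.114 0.118] uv [315. 276.]
z0.148 n33 x [0.493 0.494 0.495] y [0.11  0.113 0.117] uv [314. 279.]
z0.163 n13 x [0.486 0.487 0.489] y [0.105 0.11  0.122] uv [308. 282.]
z0.168 n533 x [0.485 0.489 0.493] y [0.105 0.114 0.122] uv [315. 289.]
z0.173 n186 x [0.487 0.491 0.495] y [0.107 0.114 0.121] uv [315.5 299. ]
hole (313.2449035644531, 232.8509521484375) (17.50735092163086, 19.315881729125977) [0.497 0.112 0.062]
tongue [0.475 0.091 0.057] [0.525 0.132 0.064]

hole w7 (293.55535888671875, 191.26290893554688) (16.957542419433594, 18.253278732299805) [0.498 0.113 0.062]
```

```bash
python3 -m inch '[{"dp":[0.0025,-0.0065,0.1],"spin":0},{"dp":[0.0025,-0.0065,0.2],"spin":0},{"dp":[0.0025,-0.0065,0.26],"spin":0},{"dp":[0.0025,-0.0065,0.26],"spin":0}]'; python3 - <<'E'
from h import *
np.savez('wrist10.npz',**cam('wrist')); np.savez('scene10.npz',**cam('scene')); np.savez('side10.npz',**cam('side'))
E
sed -i 's/precision=3/precision=4/' pc.py; python3 shank.py wrist10.npz .0707
```

```text
time_s: 16.82
eef_pos: [0.4962, 0.1155, 0.2966]
tool_rot: [-0.001, 0.002, 1.0, -0.0]
force: [0.0, -0.1, -0.4]
finger_gap: 0.0145
finger_force: 49.3
z0.061 n2544 x [0.473  0.4886 0.5159] y [0.0944 0.1102 0.1293] uv [308. 249.]
z0.071 n10 x [0.4917 0.4923 0.4942] y [0.1102 0.1151 0.1179] uv [316.  262.5]
z0.076 n53 x [0.4913 0.4923 0.495 ] y [0.1098 0.1139 0.1188] uv [314. 265.]
z0.081 n56 x [0.4912 0.4922 0.4949] y [0.1099 0.1145 0.119 ] uv [315. 268.]
z0.086 n69 x [0.4914 0.4922 0.4957] y [0.1094 0.1139 0.1184] uv [314. 272.]
z0.091 n66 x [0.4914 0.4924 0.4946] y [0.1101 0.1145 0.1189] uv [315. 276.]
z0.096 n35 x [0.4914 0.492  0.4935] y [0.1107 0.114  0.1177] uv [314. 278.]
z0.111 n9 x [0.4846 0.4858 0.4893] y [0.1041 0.1102 0.1223] uv [306. 283.]
z0.116 n534 x [0.4838 0.487  0.4918] y [0.1064 0.1146 0.1231] uv [315. 289.]
z0.121 n197 x [0.4853 0.4898 0.493 ] y [0.1076 0.1146 0.1219] uv [315. 299.]
tongue [0.475  0.0912 0.057 ] [0.5248 0.1323 0.0643]
```

```bash
cat > circ.py <<'E'
from pc import *
from scipy.optimize import least_squares
import sys
c=dict(np.load(sys.argv[1])); cc={k:(v if np.ndim(v) else float(v)) for k,v in c.items()}
g=cc['img'].mean(2); c0=np.array(eval(sys.argv[2])); 
Tinv=np.linalg.inv(cc['world_from_camera'])
def proj(p):
    q=Tinv[:3,:3]@p+Tinv[:3,3]; return np.array([cc['cx']+cc['f']*q[0]/-q[2],cc['cy']-cc['f']*q[1]/-q[2]])
def samp(a,p): return float(cv2.remap(a.astype(np.float32),np.float32([[p[0]]]),np.float32([[p[1]]]),cv2.INTER_LINEAR)[0,0])
pts=[]
for t in np.radians(np.arange(0,360,10)):
    d=np.array([np.cos(t),np.sin(t)]); rs=np.arange(.0045,.0105,.00025)
    I=np.array([samp(g,proj(np.r_[c0+r*d,.062])) for r in rs]); D=np.array([samp(cc['depth'],proj(np.r_[c0+r*d,.062])) for r in rs])
    dI=np.abs(np.diff(I)); i=dI.argmax()
    pts.append((np.degrees(t),rs[i],dI[i]))
    
print([(int(a),round(r*1e3,1),int(x)) for a,r,x in pts])
Q=np.array([c0+r*np.array([np.cos(np.radians(a)),np.sin(np.radians(a))]) for a,r,x in pts])
w=np.array([x for *_,x in pts])>6
f=least_squares(lambda p:np.hypot(*(Q[w]-p).T)-.0075,c0,loss='soft_l1',f_scale=.0004)
print('hole centre (r 7.5)',f.x,np.round(1e3*f.fun,1))
E
python3 circ.py wrist10.npz '(.4965,.1125)'; python3 circ.py wrist9.npz '(.4975,.112)';python3 circ.py wrist7.npz '(.498,.1125)'
```

```text
[(0, np.float64(4.5), 2), (10, np.float64(4.5), 1), (20, np.float64(5.0), 1), (29, np.float64(10.0), 2), (40, np.float64(9.5), 2), (50, np.float64(9.8), 3), (59, np.float64(5.5), 3), (70, np.float64(5.8), 10), (80, np.float64(6.0), 14), (90, np.float64(6.8), 11), (100, np.float64(6.3), 8), (110, np.float64(6.3), 7), (119, np.float64(8.3), 6), (130, np.float64(6.3), 9), (140, np.float64(6.0), 10), (150, np.float64(6.3), 12), (160, np.float64(6.0), 10), (170, np.float64(6.0), 12), (180, np.float64(6.8), 11), (190, np.float64(6.3), 12), (200, np.float64(6.8), 16), (210, np.float64(7.0), 10), (220, np.float64(9.5), 3), (230, np.float64(7.3), 6), (239, np.float64(7.3), 11), (250, np.float64(7.5), 13), (260, np.float64(7.8), 15), (270, np.float64(7.0), 15), (280, np.float64(6.8), 17), (290, np.float64(6.5), 16), (300, np.float64(6.0), 16), (310, np.float64(6.0), 15), (320, np.float64(6.3), 8), (330, np.float64(5.5), 3), (340, np.float64(8.8), 2), (350, np.float64(9.8), 1)]
hole centre (r 7.5) [0.4975 0.1121] [-1.6 -1.2 -0.3 -0.6 -0.5  1.6 -0.3 -0.5 -0.2 -0.4 -0.4  0.3 -0.3  0.1
  0.2  0.2 
[... 1705 characters left out ...]
), (180, np.float64(6.3), 16), (190, np.float64(6.8), 16), (200, np.float64(6.3), 21), (210, np.float64(6.0), 19), (220, np.float64(6.0), 18), (230, np.float64(6.3), 19), (239, np.float64(6.3), 20), (250, np.float64(6.3), 18), (260, np.float64(6.8), 19), (270, np.float64(6.5), 18), (280, np.float64(6.8), 17), (290, np.float64(6.3), 18), (300, np.float64(7.0), 18), (310, np.float64(7.0), 17), (320, np.float64(7.0), 15), (330, np.float64(7.3), 17), (340, np.float64(8.0), 12), (350, np.float64(8.0), 8)]
hole centre (r 7.5) [0.4989 0.113 ] [-1.5 -1.8 -1.7 -1.1 -1.  -1.3 -0.9 -1.  -0.8 -0.4 -0.2 -0.2 -0.6 -0.3
  0.3 -0.2 -0.5 -0.5 -0.3 -0.4 -0.5 -0.1 -0.5 -0.4 -1.1 -0.5 -0.7 -0.9
 -0.8 -0.2 -0.3]
```

The pin axis is about (0.4963,0.1143) and the hole (0.4975,0.1123). I'll shift +1 mm in x and -1.5 mm in y, then enter gently and watch the force.

```bash
python3 -m inch '[{"dp":[-0.005,-0.0075,0],"spin":0},{"dp":[-0.005,-0.0075,0.03],"spin":0},{"dp":[-0.005,-0.0075,0.07],"spin":0},{"dp":[-0.005,-0.0075,0.1],"spin":0},{"dp":[-0.005,-0.0075,0.1],"spin":0}]'
```

```text
time_s: 17.6
eef_pos: [0.4973, 0.1134, 0.2766]
tool_rot: [-0.001, 0.002, 1.0, -0.0]
force: [0.4, 0.1, -0.6]
finger_gap: 0.0142
finger_force: 49.3
```

```bash
python3 -m inch '[{"dp":[0,0,0.035],"spin":0},{"dp":[0,0,0.07],"spin":0},{"dp":[0,0,0.1],"spin":0},{"dp":[0,0,0.1],"spin":0}]'; python3 - <<'E'
from h import *
np.savez('wrist11.npz',**cam('wrist'))
E
python3 shank.py wrist11.npz .031
```

```text
time_s: 18.1
eef_pos: [0.4974, 0.1134, 0.2568]
tool_rot: [-0.001, 0.002, 1.0, -0.0]
force: [0.3, 0.9, -0.0]
finger_gap: 0.0146
finger_force: 49.3
z0.036 n213 x [0.4691 0.4734 0.4775] y [0.0947 0.1178 0.1404] uv [324. 232.]
z0.041 n839 x [0.4697 0.4822 0.5121] y [0.0881 0.112  0.1403] uv [314. 251.]
z0.046 n1421 x [0.4711 0.4892 0.5126] y [0.0878 0.1033 0.1398] uv [298. 263.]
z0.051 n158 x [0.4704 0.4732 0.4954] y [0.1019 0.1147 0.1308] uv [319. 241.]
z0.056 n266 x [0.4704 0.474  0.4939] y [0.1015 0.1149 0.1312] uv [319.5 245. ]
z0.061 n2480 x [0.4724 0.4832 0.497 ] y [0.0981 0.1136 0.1297] uv [317. 264.]
z0.071 n11 x [0.4857 0.487  0.4895] y [0.1048 0.1097 0.1215] uv [309. 282.]
z0.076 n540 x [0.4851 0.4884 0.493 ] y [0.104 0.113 0.121] uv [316. 289.]
z0.081 n189 x [0.4881 0.4912 0.4945] y [0.1056 0.1125 0.1199] uv [315. 299.]
hole (317.00213623046875, 276.8445129394531) (2.9313623905181885, 10.659736633300781) [0.4905 0.1135 0.062 ]
tongue [0.475  0.0949 0.0571] [0.5044 0.1323 0.0643]
```

```bash
python3 -m inch '[{"dp":[0,0,0.025],"spin":0},{"dp":[0,0,0.05],"spin":0},{"dp":[0,0,0.063],"spin":0},{"dp":[0,0,0.068],"spin":0},{"dp":[0,0,0.072],"spin":0}]'
```

```text
time_s: 18.77
eef_pos: [0.4979, 0.1135, 0.2433]
tool_rot: [0.0, 0.002, 1.0, 0.0]
force: [-0.5, 0.6, 1.1]
finger_gap: 0.0142
finger_force: 49.4
```

```bash
python3 -m inch '[{"dp":[0,0,0.003],"spin":0},{"dp":[0,0,0.003],"spin":0}]' -0.2; python3 -m inch '[{"dp":[0,0,0],"spin":0},{"dp":[0,0,-0.1],"spin":0},{"dp":[0,0,-0.3],"spin":0},{"dp":[0,0,-0.6],"spin":0},{"dp":[0,0,-0.7],"spin":0}]'; python3 - <<'E'
from pc import *
for n in('wrist','scene','side'):
    c=cam(n); np.savez(n+'12.npz',**c)
    P,uv,im=cloud(c,((.475,.515),(.09,.135),(.064,.12)))
    print(n,len(P),'top z',np.percentile(P[:,2],[50,98]))
    for a,b in((.064,.0675),(.0675,.075),(.075,.09),(.09,.1)):
        m=(P[:,2]>a)&(P[:,2]<=b)
        if m.sum()>3: print('  ',a,m.sum(),'x',np.percentile(P[m,0],[3,97]),'y',np.percentile(P[m,1],[3,97]))
    for l in('pin_head','pin_flange','handle','camera','bottle'):
        for r in env.landmark_of(l,n)[:1]: print('  ',l,np.round(r['position'],1),round(r['confidence'],2),deproj(c,r['position']))
c=dict(np.load('side12.npz'))
E
for f in side12 scene12; do python3 - $f <<'E'
import sys
from pc import *
P,uv,im=cloud(dict(np.load(sys.argv[1]+'.npz')),((.56,.64),(-.17,-.08),(.15,.2)))
for z in np.arange(.15,.2,.006):
    m=(P[:,2]>=z)&(P[:,2]<z+.006)
    if m.sum()>2: print('handle z%.3f'%z,m.sum(),'x',np.percentile(P[m,0],[3,50,97]),'y',np.percentile(P[m,1],[3,50,97]))
E
done
```

```text
time_s: 19.02
eef_pos: [0.498, 0.1135, 0.2429]
tool_rot: [0.0, 0.002, 1.0, 0.0]
force: [0.4, 0.4, 0.1]
finger_gap: 0.0341
finger_force: 0.0
time_s: 19.65
eef_pos: [0.4991, 0.1138, 0.3875]
tool_rot: [0.004, 0.002, 1.0, 0.001]
force: [-0.6, -0.5, -0.2]
finger_gap: 0.0345
finger_force: 0.0
wrist 791 top z [0.0795 0.0973]
   0.064 318 x [0.486  0.5058] y [0.1009 0.1244]
   0.0675 50 x [0.4901 0.4972] y [0.1024 0.1217]
   0.075 93 x [0.4908 0.498 ] y [0.105  0.1199]
   0.09 330 x [0.4913 0.5052] y [0.106  0.1194]
   pin_head [501.2 114.2] 0.74 [0.4147 0.2532 0.0789]
   pin_flange [489.2 110.4] 0.85 [0.4118 0.2521 0.0613]
   handle [313.8 213. ] 0.37 [0.4909 0.1122 0.0778]
   camera [290.8 355.7] 0.63 [0.5784 0.0952 0.1472]
   bottle [333.7 131. ] 0.68 [0.4251 0.1264 0.1047]
scene 160 top z [0.0765 0.0977]
   0.064 43 x [0.4864 0.512 ] y [0.1021 0.1275]
   0.0675 33 x [0.4925 0.5115] y [0.1018 0.1241]
   0.075 35 x [0.4973 0.5077] y [0.1106 0.1213]
   0.09 49 x [0.493  0.5067] y [0.1077 0.121 ]
   pin_head [494.9 273.5] 0.75 [0.3494 0.3495 0.0667]
   pin_flange [495.3 279.9] 0.76 [0.3486 0
[... 1028 characters left out ...]

handle z0.186 16 x [0.5867 0.5903 0.5975] y [-0.1321 -0.1278 -0.1202]
handle z0.192 35 x [0.5875 0.5947 0.6046] y [-0.1301 -0.1225 -0.1155]
handle z0.150 22 x [0.5923 0.6026 0.607 ] y [-0.1262 -0.1155 -0.1123]
handle z0.156 16 x [0.5954 0.6032 0.6073] y [-0.1234 -0.1167 -0.1122]
handle z0.162 18 x [0.5948 0.6028 0.6064] y [-0.1243 -0.1154 -0.1113]
handle z0.168 26 x [0.5929 0.6019 0.6069] y [-0.1244 -0.1155 -0.112 ]
handle z0.174 19 x [0.5945 0.6035 0.6074] y [-0.124  -0.1154 -0.1125]
handle z0.180 23 x [0.5926 0.6025 0.6071] y [-0.1245 -0.1148 -0.1124]
handle z0.186 21 x [0.594  0.6027 0.6071] y [-0.1243 -0.1149 -0.1115]
handle z0.192 38 x [0.5907 0.5986 0.6065] y [-0.129  -0.1207 -0.113 ]
```

The flange top is at 0.066 and the head top at 0.097, so the pin is seated. The handle is upright, the other things haven't moved, and the gripper is clear.

```bash
python3 -c "
from workcell import env
print(env.close_job())"
```

```text
the job is handed in; nothing more can be done
None
```

Job handed in at about 20 s: handle folded upright, crank wound about 4 rad clockwise until the holes lined up (within about 0.5 mm), steel pin seated through both and released; one lapse: I viewed 13 pictures, over the limit of 10.

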